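Draw out the hidden filter plate and show it to the light panel

TASK

The filter plate under the cover flap of the grey filter box has to be checked against the light. Pull the black keeper cap off the flap's tongue, lift the flap well open until it stands upright, draw the filter plate straight up out of its slot by its tab, and hold it up in front of the small upright light panel: plate upright, its mesh centred on the white window and facing it squarely, about 6 cm in front and touching nothing. Finish there still holding the plate in the gripper, with the cap pulled off and the flap left open, and do not disturb the small bottle, crucible and bung standing about.

Things in the scene. Friction and masses are not known exactly. Their poses are not given: they have to be found in the camera images.
- filter_box: grey open-topped housing fixed to the worktop, 120 mm (its x) by 130 mm (its y), walls 5 mm thick, rim 80 mm above the worktop; mounting ears reach out to 78 mm either side in its y at the worktop. Origin: centre of its underside; z up; its -x side is the front, where the keeper cap is, turned roughly to the robot. A slot guide stands on its inner floor (floor 8 mm up, guide tops 38 mm up)
- keeper (a joint): travel of the keeper cap in m: 0 is pushed on over the flap's tongue, 0.030 is fully pulled off; it slides level along the box's -x on two thin rails against about 4 N of friction and stays where it is left. From about 0.015 on it no longer covers the tongue; while on, it really holds the flap shut. The pull asked for is at least 0.020
- keeper_grip (a point): point to grip the black keeper cap: the cap is a rounded block 26 mm (box x) by 24 mm (box y), from 62 to 106 mm above the worktop; this point is on its middle, 8 mm under its top; it moves with the cap. The cap stands 10 mm off the front wall of the box
- flap (a joint): angle of the cover flap in rad: 0 shut (level on the box), 1.57 standing upright, 1.9 the stop; its front edge rises as it opens. Friction hinge (0.13 N m): it stays where it is left. Well open means at least 1.4
- flap_hinge (a point): middle of the flap's hinge line, at the rear of the box, 64.5 mm behind (box +x) and 81.5 mm above the box's origin; the hinge line runs along the box's y. The flap is a 6 mm grey plate reaching 124 mm forward of this line (a 12 mm wide tongue reaches 142 mm), 132 mm wide
- flap_grip (a point): middle of the top end of the flap's upright black grip tab, which is 30 mm long (box x), 10 mm thick (box y) and stands 36 mm proud of the flap's top. On the shut flap this point is 108 mm in front of (box -x) and 42 mm above the hinge line; it moves with the flap
- filter_plate: metal filter plate, about 60 g, standing on edge in the slot guide under the flap: 60 mm long (its x), 8 mm thick (its y), mesh frame 44 mm high, on top a pull tab 26 mm long and 24 mm high. Origin: centre of its lower edge, at the start 5 mm in front of (box -x) and 8 mm above the box origin, axes parallel to the box. The guide holds the two ends of its lowest 30 mm with 2 mm of play
- plate_mid (a point): centre of the filter plate's mesh, 22 mm above the plate's origin; axes as the plate
- plate_tab (a point): middle of the filter plate's pull tab, 56 mm above the plate's origin, 12 mm under its top; axes as the plate. Both sides of the tab are free, 55 mm to the side walls
- light_panel: upright grey light panel fixed to the worktop, 90 mm wide (its y), 14 mm thick, its frame from 45 to 135 mm above the worktop, on a 70 mm wide, 10 mm thick foot that reaches 25 mm in front of the window. Origin on the worktop under the window; its -x is the front, turned roughly to the robot
- panel_window (a point): centre of the panel's white square window (76 mm), in its front face, 90 mm above the worktop; x points back into the panel (so the front of the window is at -x), y along its width, z up
- burette_stand2: fixed burette stand between box and panel, an obstacle: 210 mm wide low base and thin rod; two 12 mm burettes hang upright at its y -124 mm and +100 mm, x +19 mm, from about 120 to 170 mm above the worktop upwards, taps 200 to 280 mm up reaching 30 mm sideways (to -y). Carry the plate past on the robot's side, about 0.1 m nearer than the burettes. Origin: base, on the worktop
- burette_stand1: the like stand to the left of the panel, an obstacle: burettes at its y -110 mm and +114 mm, x +26 mm, from 120 mm above the worktop upwards. Origin: base, on the worktop
- dropper_bottle: small brown sample bottle with a black cap, 35 mm in diameter, 78 mm tall, loose, to be left alone; origin: centre of its underside
- crucible: white porcelain crucible, 43 mm in diameter, 32 mm tall, loose, to be left alone; origin: centre of its underside
- rubber_bung: rubber bung, 33 mm in diameter, 28 mm tall, loose, to be left alone; origin: centre of its underside

How it is judged (in metres and radians):
On the way, in this order (a step that is already met when the one before it is completed fails the run):
1. the keeper cap is pulled off the tongue by at least 20 mm while the flap is still shut (value of joint keeper above 0.02 m and value of joint flap below 0.15 rad), for 0.1 s.
2. the flap is lifted to at least 1.4 rad, the plate still in its slot (value of joint flap above 1.4 rad and z of filter_plate in the frame of filter_box below 0.03 m), for 0.2 s.
3. the plate is held by the fingers, drawn up clear of the box's rim, upright (height (world z) of filter_plate above 0.095 m and contact force between filter_plate and the fingers above 1 N and angle between filter_plate's own z axis and vertical below 0.35 rad), for 0.1 s.
At the end, for the whole second after the job is handed in: Fingers hold the plate still: mesh centre 30-90 mm in front of the window, within 25 mm of its centre sideways and in height, face square and upright within 0.2 rad, touching neither panel nor box; cap at least 18 mm off, flap open at least 1.2 rad (x of plate_mid in the frame of panel_window between -0.09 and -0.03 m and y of plate_mid in the frame of panel_window between -0.025 and 0.025 m and z of plate_mid in the frame of panel_window between -0.025 and 0.025 m and angle between the y axis of filter_plate and the x axis of panel_window, either way round below 0.2 rad and angle between filter_plate's own z axis and vertical below 0.2 rad and contact force between filter_plate and the fingers above 1 N and contact force between filter_plate and light_panel below 0.2 N and contact force between filter_plate and filter_box below 0.2 N and linear speed of filter_plate below 0.03 m/s and value of joint keeper above 0.018 m and value of joint flap above 1.2 rad); the arm keeps its last pose, push and grip.
It fails at once if the dropper bottle is pushed more than 25 mm or tipped (distance of dropper_bottle from where it was at the start of the episode above 0.025 m or angle between dropper_bottle's own z axis and vertical above 0.5 rad).
It fails at once if the crucible is pushed more than 25 mm or tipped (distance of crucible from where it was at the start of the episode above 0.025 m or angle between crucible's own z axis and vertical above 0.5 rad).
It fails at once if the rubber bung is pushed more than 25 mm or tipped (distance of rubber_bung from where it was at the start of the episode above 0.025 m or angle between rubber_bung's own z axis and vertical above 0.5 rad).
It fails at once if the filter plate is tipped over or dropped on its side (angle between filter_plate's own z axis and vertical above 0.7 rad).
It fails at once if the filter plate is knocked against the light panel (contact force between filter_plate and light_panel above 3 N).
It also fails if it takes over 58 s, if anything falls off the work surface, if the arm or the gripper's body presses on something with over 40 N, if the wrist force passes 120 N, or if a joint passes its speed limit or range.

ROBOT

A 6-joint arm with a two-finger parallel gripper is mounted at the origin on the work surface; the furniture and walls round the work are solid. World frame = base frame: x ahead of the robot, y to its left, z up, the work surface at z = 0. Lengths are in m, angles in degrees, forces in N, time in s.
With the tool pointing down it reaches from about 0.375 to 0.9 m from the base axis. Payload 3.1 kg.
Tool frame: the origin (TCP) lies at the very end of the fingers, on their centre line; the grasp point (between the pads) lies 19 mm behind it; z points along the fingers, y is the line along which they close (so a half turn about z gives the same grasp; the last joint's range is limited). The gripper opens to 87 mm and grips with 3 to 60 N. Pads are 19 mm wide; open, the fingers measure 117 mm over their backs; the gripper's body (75 mm by 190 mm) begins 51 mm behind the grasp point.
Start: joints at [55.606, 30.224, 82.088, -0, 67.689, -10.227], TCP at [0.256, 0.57, 0.223] pointing down, gripper open.
Joint ranges: [-176.69, 176.69], [-43.24, 126.21], [12.49, 139.97], [-82, 262], [0, 151.66], [-163.58, 163.58]. Speed limits (degrees/s): [159.86, 159.86, 180, 180, 180, 180].

INTERFACE

Orientations are given as a 3x3 rotation matrix whose columns are the frame's x, y, z axes.
In Python, from rig import readout, cams, bot gives the robot as it stands.
- The arm moves only by the shell command python3 -m inch 'ROWS'. ROWS is JSON, a list of rows, each a list of 5 numbers: the shift along the world's x, y, z in cm, then the turn about the world's z in degrees, then the finger opening in cm, from 0 to 8.7. In form: [[dx, dy, dz, twist, fingers], ...]. A call has 1 to 10 rows; each row is the pose to reach, as a shift and turn from the pose commanded when the call began; what a row does not reach only later rows make up. A row lasts 1/12 s, in which the tool goes at most 41.7 mm and 7.16 degrees, less where a joint would pass 70% of its speed; a pose out of reach is approached as far as the arm can. A call with a gripper value outside its range is refused whole. The fingers move at their own pace and stop on an object; the grip force is fixed at half the most. Time passes only in rows, so rows that repeat a pose let the fingers close. It gives the time, the measured TCP pose, the force, the opening and the grip force at its end, in the units of the state.
- readout.read_state(): the state, without advancing time (a new reading comes with each control period).
- cams.capture(name): name is "scene" or "top" or "wrist"; returns a dict with "image" (420x560x3 uint8, blue, green, red), "intrinsics" (3x3 intrinsics, pixels), "xyz" and "rotation" of the camera in the world; the wrist camera has in their place "tool_from_camera" (4x4, takes a point from camera to tool coordinates, whose origin is the TCP and whose axes are the flange's). Camera axes: x right, y down, z forward; pixel columns grow to the right and rows downward; lengths in m; the calibration is good to about 2 mm. A picture is of the moment at which its call begins: read the wrist's pose just before it. There is no depth.
- bot.hand_in(): hands the job in; it is judged then, once.
The state is a dict: "time_s": time; "joint_positions": joint angles; "qvel": joint speeds; "tau": joint torques, N m; "position": TCP position; "tcp_rot": TCP orientation; "force": force on the tool from outside, world axes, zero at the start; "moment": the same for the moment, N m; "opening": opening from 0.0 (shut) to 1.0 (fully open); "grasp_force": force on a finger pad.
Only numpy, scipy, OpenCV 4.12 (cv2) and the standard library are available. Lean on these libraries where they do the work, as an engineer would, in place of code of your own. Each camera call takes 0.05 s, during which the arm holds its last target. There are 200 camera calls.

## Working session

There is one attempt and no reset: what is moved stays moved. The work goes in short steps, Python scripts to look and compute and a shell command to move; the robot and the scene stay as the last step left them, time stands still between calls to the robot, and variables do not carry over. Pictures are saved under pics/ and viewed, at most 10 in all, crops included, and the job is handed in when it is done.

```bash
ls; mkdir -p pics; python3 - <<'E'
from rig import readout,cams
import cv2,numpy as np
s=readout.read_state();print(s['time_s'],s['position'],np.round(s['tcp_rot'],3).tolist(),s['opening'])
for n in['scene','top','wrist']:
    c=cams.capture(n);cv2.imwrite(f'pics/{n}0.png',c['image'])
    print(n,{k:np.round(v,4).tolist() for k,v in c.items() if k!='image'})
E
```

```text
pics
0.0 [0.25541752 0.56961734 0.22157386] [[-0.912, 0.409, -0.001], [0.409, 0.912, -0.002], [0.0, -0.002, -1.0]] 0.9988245634174552
scene {'intrinsics': [[403.8047, 0.0, 271.9743], [0.0, 403.8047, 210.2892], [0.0, 0.0, 1.0]], 'xyz': [-0.0482, 0.7415, 0.5367], 'rotation': [[-0.8506, -0.2222, 0.4765], [-0.5258, 0.3554, -0.7728], [0.0023, -0.9079, -0.4191]]}
top {'intrinsics': [[546.2641, 0.0, 278.173], [0.0, 546.2641, 210.5057], [0.0, 0.0, 1.0]], 'xyz': [0.1627, -0.059, 1.7231], 'rotation': [[0.0249, -0.9863, 0.1631], [-0.9995, -0.0278, -0.0155], [0.0198, -0.1626, -0.9865]]}
wrist {'intrinsics': [[347.9004, 0.0, 277.2573], [0.0, 347.9004, 207.4136], [0.0, 0.0, 1.0]], 'tool_from_camera': [[-0.001, -0.9688, -0.2479, 0.0673], [1.0, -0.0009, -0.0006, 0.0007], [0.0003, -0.2479, 0.9688, -0.1625], [0.0, 0.0, 0.0, 1.0]]}
```

View pics/scene0.png

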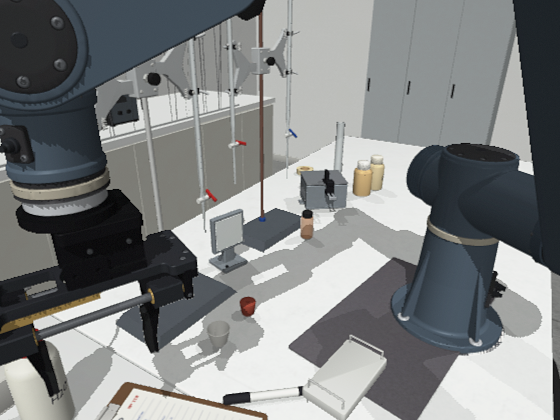

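View pics/top0.png

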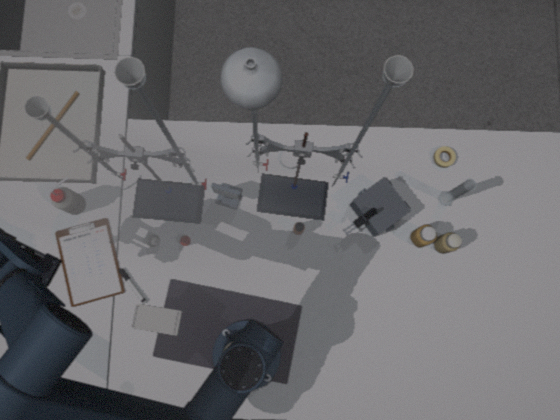

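The scene view shows the box at (323,188) with its black keeper and tab, the panel at (227,238), the bottle at (307,225), the bung at (248,306) and the crucible at (218,335). In the top view the box is at (380,207), the panel at (229,195), the bottle at (299,229), the bung at (184,240) and the crucible at about (150,240).

```bash
cat > h.py <<'E'
from rig import readout,cams
import cv2,numpy as np
def cap(n):
    s=readout.read_state();c=cams.capture(n)
    if n=='wrist':
        T=np.eye(4);T[:3,:3]=s['tcp_rot'];T[:3,3]=s['position'];M=T@np.array(c['tool_from_camera'])
        c['xyz']=M[:3,3];c['rotation']=M[:3,:3]
    return c
def onz(c,uv,z):
    d=np.array(c['rotation'])@np.linalg.inv(c['intrinsics'])@[uv[0],uv[1],1]
    o=np.array(c['xyz']);return o+d*(z-o[2])/d[2]
def proj(c,P):
    q=np.array(c['rotation']).T@(np.array(P)-c['xyz']);q=np.array(c['intrinsics'])@q;return q[:2]/q[2]
def tri(c1,u1,c2,u2):
    A=[];b=[]
    for c,u in((c1,u1),(c2,u2)):
        d=np.array(c['rotation'])@np.linalg.inv(c['intrinsics'])@[u[0],u[1],1];d/=np.linalg.norm(d)
        P=np.eye(3)-np.outer(d,d);A.append(P);b.append(P@c['xyz'])
    return np.linalg.lstsq(np.vstack(A),np.hstack(b),rcond=None)[0]
def crop(im,x0,y0,x1,y1,k):return cv2.resize(im[y0:y1,x0:x1],None,fx=k,fy=k,interpolation=cv2.INTER_CUBIC)
E
python3 - <<'E'
from h import *
c=cap('top');w=c['image'];s=cap('scene')
a=crop(w,335,165,435,245,4);b=crop(w,190,165,290,245,4)
e=crop(s['image'],285,160,385,240,4);d=crop(s['image'],190,200,290,280,4)
cv2.imwrite('pics/c1.png',np.vstack([np.hstack([a,b])*1,np.hstack([e,d])])[:600*2]); 
im=np.vstack([np.hstack([a,b]),np.hstack([e,d])]);cv2.imwrite('pics/c1.png',cv2.resize(im,(750,600)) if im.shape[0]>600 else im);print(im.shape)
for u,z in[((380,207),.085),((229,190),.13),((299,229),.078),((184,240),.028),((150,240),.032),((291,195),.02)]:print(u,onz(c,u,z).round(3))
E
```

```text
(640, 800, 3)
(380, 207) [ 0.453 -0.395  0.085]
(229, 190) [0.484 0.063 0.13 ]
(299, 229) [ 0.379 -0.15   0.078]
(184, 240) [0.342 0.205 0.028]
(150, 240) [0.339 0.309 0.032]
(291, 195) [ 0.495 -0.125  0.02 ]
```

View pics/c1.png

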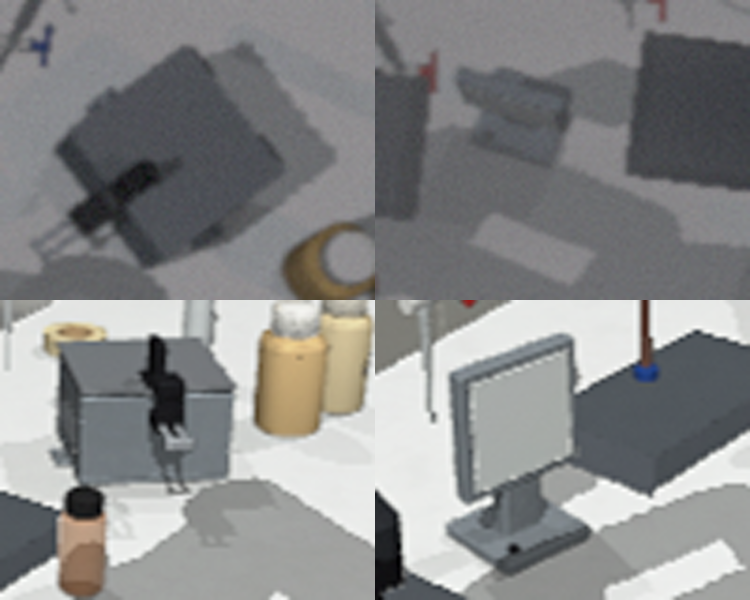

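The crops show the flap corners at about (190,45), (285,160), (150,262) and (60,150), with the cap at (95,210) at the front (lower left). The panel's front looks down in the top view. I'll get rough poses first, then drive over and measure the box with the wrist camera.

```bash
python3 - <<'E'
from h import *
c=cap('top');f=lambda x,y:(335+x/3.75,165+y/3.75)
P=[onz(c,f(*p),.0875) for p in[(190,45),(285,160),(160,250),(72,140)]];print(np.round(P,3))
for a,b in((0,1),(3,2),(1,2),(0,3)):
    d=P[b]-P[a];print(np.linalg.norm(d),np.degrees(np.arctan2(d[1],d[0])))
print('cap',onz(c,f(92,212),.106))
s=cap('scene')
# panel window (white) corners in scene
g=s['image'][200:280,190:290];
f2=lambda x,y:(190+(x-375)/3.75,200+(y-300)/3.75)
o=[(470,380),(576,347),(573,457),(476,499)]
W=[onz(s,f2(*p),z) for p,z in zip(o,(.128,.128,.052,.052))];print(np.round(W,3))
E
python3 -m inch '[[4,-12,0,0,8.7],[8,-24,0,0,8.7],[11,-36,0,0,8.7],[11,-48,0,0,8.7],[11,-48,0,0,8.7],[11,-48,0,0,8.7],[11,-48,0,0,8.7],[11,-48,0,0,8.7],[11,-48,0,0,8.7],[11,-48,0,0,8.7]]'
```

```text
[[ 0.547 -0.413  0.087]
 [ 0.453 -0.49   0.087]
 [ 0.377 -0.387  0.087]
 [ 0.465 -0.316  0.087]]
0.12117736573977807 -140.58980944810753
0.11349510391593018 -141.0080121303278
0.12794124421948816 126.78469450985817
0.12699165608097485 130.23344393448096
cap [ 0.40335665 -0.32930466  0.106     ]
[[0.494 0.107 0.128]
 [0.467 0.035 0.128]
 [0.466 0.043 0.052]
 [0.487 0.118 0.052]]
time_s: 1.18
position: [0.351, 0.1634, 0.2229]
tcp_rot: [[-0.913, 0.409, 0.001], [0.409, 0.913, 0.0], [-0.001, 0.001, -1.0]]
force: [1.5, 0.0, 0.4]
opening: 0.999
grasp_force: 0.0
```

```bash
python3 -m inch '[[2,-12,2,0,8.7],[3,-24,4,-7,8.7],[3,-36,6,-14,8.7],[3,-47,8,-21,8.7],[3,-47,8,-27,8.7],[3,-47,8,-27,8.7],[3,-47,8,-27,8.7],[3,-47,8,-27,8.7],[3,-47,8,-27,8.7],[3,-47,8,-27,8.7]]'
python3 -m inch '[[0,0,0,0,8.7],[0,0,0,0,8.7],[0,0,0,0,8.7],[0,0,0,0,8.7],[0,0,0,0,8.7],[0,0,0,0,8.7]]'
python3 - <<'E'
from h import *
import pickle
c=cap('wrist');pickle.dump(c,open('w1.pkl','wb'));cv2.imwrite('pics/w1.png',c['image'])
t=cap('top');f=lambda x,y:(335+x/3.75,165+y/3.75);print('tap',onz(t,f(45,45),.24))
E
```

```text
time_s: 2.02
position: [0.3777, -0.2466, 0.2929]
tcp_rot: [[-0.626, 0.78, 0.001], [0.78, 0.626, -0.0], [-0.001, 0.0, -1.0]]
force: [1.2, 0.2, 0.0]
opening: 0.999
grasp_force: 0.0
time_s: 2.52
position: [0.3781, -0.243, 0.2921]
tcp_rot: [[-0.629, 0.778, -0.0], [0.778, 0.629, 0.001], [0.001, 0.0, -1.0]]
force: [-0.3, 0.2, -0.2]
opening: 1.001
grasp_force: 0.0
tap [ 0.50787673 -0.27179981  0.24      ]
```

View pics/w1.png

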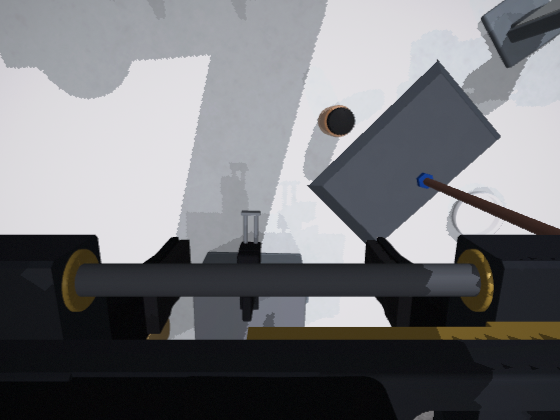

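The wrist view shows the cap at about (250,250), the tab running to (248,320) and the flap front edge at about row 252. These line up well with the image axes. The bottle is at (341,121), and the stand2 base is at (405,150). I'll zoom in on the cap.

```bash
python3 - <<'E'
from h import *
import pickle
c=pickle.load(open('w1.pkl','rb'));im=crop(c['image'],185,200,325,345,4);im=cv2.convertScaleAbs(im,alpha=1.6,beta=20);cv2.imwrite('pics/w1c.png',im);
E
```

```text
(no output)
```

View pics/w1c.png

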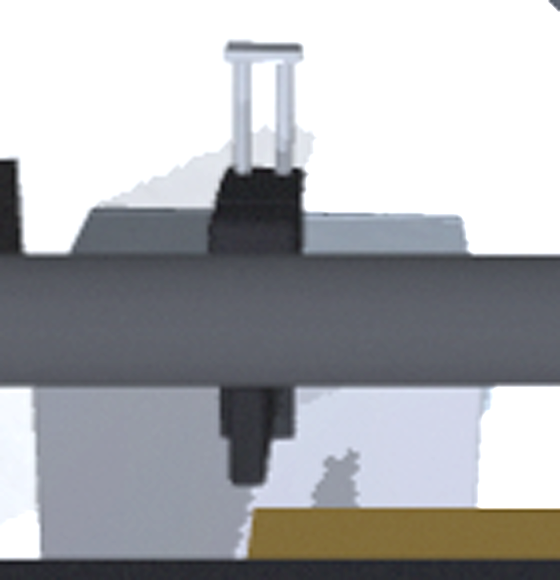

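The zoom shows the box's front bottom edge from (95,207) to (462,215), the flap sides at (36,390)-(42,555) and (487,390)-(476,510), and the cap front bottom at (222..304,172).

```bash
python3 - <<'E'
from h import *
import pickle
c=pickle.load(open('w1.pkl','rb'));f=lambda x,y:(185+(x-1.5)/4,200+(y-1.5)/4)
ang=lambda d:np.degrees(np.arctan2(d[1],d[0]))
L,R=onz(c,f(95,208),0),onz(c,f(462,216),0);print(L,R,np.linalg.norm(R-L),ang(R-L)-90,'mid',(L+R)/2)
a,b=onz(c,f(36,390),.0875),onz(c,f(42,555),.0875);a2,b2=onz(c,f(486,390),.0875),onz(c,f(477,508),.0875)
print(a,b,ang(b-a),a2,b2,ang(b2-a2))
print('tab end',[onz(c,f(x,485),.1235) for x in(230,266)])
print('rails bar',[onz(c,f(x,50),.08) for x in(226,301)])
R=np.array(readout.read_state()['tcp_rot']);print(ang(R[:,1])-90)
y=np.deg2rad(ang((onz(c,f(462,216),0)-L))-90)
ux=np.array([np.cos(y),np.sin(y)]);o=((L+onz(c,f(462,216),0))/2)[:2]+.06*ux;print('box',o)
uy=np.array([-ux[1],ux[0]])
for n,p in dict(a=a,b=b,a2=a2,b2=b2).items():print(n,(p[:2]-o)@ux,(p[:2]-o)@uy)
t=cap('top');s=cap('scene')
for z in(.106,.062):
  for X in(-.07,-.096):print([proj(k,[*(o+ux*X),z]).round(1).tolist() for k in(t,s,c)])
print('tab',[proj(k,[*(o-.0435*ux),.1235]).round(1).tolist() for k in(t,s,c)])
E
```

```text
[ 3.74205628e-01 -3.90248443e-01  5.55111512e-17] [ 0.4756435  -0.31224725  0.        ] 0.12796025560162327 -52.441323201779994 mid [ 4.24924562e-01 -3.51247848e-01  2.77555756e-17]
[ 0.38686886 -0.40829514  0.0875    ] [ 0.42020423 -0.45194644  0.0875    ] -52.63196382777921 [ 0.48893864 -0.32595463  0.0875    ] [ 0.51188735 -0.3574116   0.0875    ] -53.88823911359554
tab end [array([ 0.43869031, -0.37720034,  0.1235    ]), array([ 0.44619503, -0.37114608,  0.1235    ])]
rails bar [array([ 0.36823544, -0.29408153,  0.08      ]), array([ 0.38450859, -0.28095491,  0.08      ])]
-51.073428405445114
box [ 0.46149898 -0.39881162]
a -0.03797468494330219 -0.06494239955105652
b 0.016949359138319447 -0.06512514936047964
a2 -0.041029393619654596 0.06616392384120007
b2 -0.0021035906015204804 0.06518070413034935
[[364.2, 216.6], [327.9, 178.3], [248.1, 280.3]]
[[357.3, 221.6], [329.9, 181.3], [248.2, 258.1]]
[[361.7, 218.7], [327.1, 191.6], [251.1, 264.0]]
[[355.0, 223.6], [329.0, 194.8], [251.2, 243.8]]
tab [[372.2, 210.5], [326.3, 170.1], [246.7, 310.6]]
```

```bash
python3 -m inch '[[1.5,-4,-3,-1.5,8.7],[3.3,-8,-6,-1.5,8.7],[3.3,-9,-10,-1.5,8.7],[3.3,-9,-14,-1.5,8.7],[3.3,-9,-17,-1.5,8.7],[3.3,-9,-19.5,-1.5,8.7],[3.3,-9,-21.4,-1.5,8.7],[3.3,-9,-21.4,-1.5,8.7],[3.3,-9,-21.4,-1.5,8.7],[3.3,-9,-21.4,-1.5,8.7]]'
python3 - <<'E'
from h import *
c=cap('scene');cv2.imwrite('pics/s2.png',crop(c['image'],270,130,400,230,5))
E
```

```text
time_s: 3.55
position: [0.412, -0.3351, 0.0792]
tcp_rot: [[-0.607, 0.795, 0.001], [0.795, 0.607, -0.002], [-0.002, 0.0, -1.0]]
force: [-0.2, -0.3, -0.6]
opening: 0.997
grasp_force: 0.0
```

View pics/s2.png

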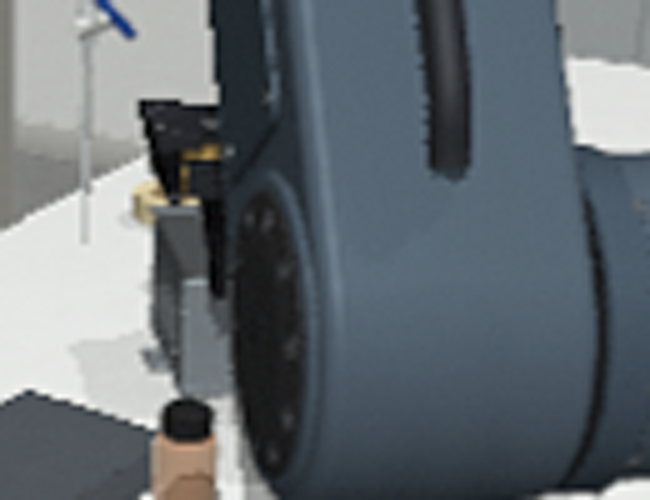

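The arm hides the cap in this view (only the box's left part at (185,300) and the bottle at (185,440) show), so I'll judge the grasp by the finger opening.

```bash
python3 -m inch '[[0,0,0,0,1],[0,0,0,0,1],[0,0,0,0,1],[0,0,0,0,1],[0,0,0,0,1],[0,0,0,0,1],[0,0,0,0,1],[0,0,0,0,1],[0,0,0,0,1],[0,0,0,0,1]]'
```

```text
time_s: 4.43
position: [0.4112, -0.3344, 0.0781]
tcp_rot: [[-0.606, 0.795, -0.0], [0.795, 0.606, 0.0], [0.0, 0.0, -1.0]]
force: [-0.6, 0.4, 0.4]
opening: 0.33
grasp_force: 0.0
```

```bash
python3 -m inch '[[0,0,0,0,1],[0,0,0,0,1],[0,0,0,0,1],[0,0,0,0,1],[0,0,0,0,1],[0,0,0,0,1]]'; python3 -m inch '[[-0.3,0.4,0,0,1],[-0.6,0.8,0,0,1],[-0.9,1.2,0,0,1],[-1.2,1.6,0,0,1],[-1.5,2.0,0,0,1],[-1.7,2.2,0,0,1],[-1.7,2.2,0,0,1],[-1.7,2.2,0,0,1],[-1.7,2.2,0,0,1]]'
```

```text
time_s: 4.93
position: [0.411, -0.3345, 0.0781]
tcp_rot: [[-0.607, 0.795, -0.0], [0.795, 0.607, -0.0], [0.0, -0.0, -1.0]]
force: [-1.4, -2.4, 0.1]
opening: 0.266
grasp_force: 30.0
time_s: 5.68
position: [0.3941, -0.3125, 0.0782]
tcp_rot: [[-0.607, 0.795, -0.0], [0.795, 0.607, -0.0], [0.0, -0.0, -1.0]]
force: [-0.6, -3.6, -3.7]
opening: 0.271
grasp_force: 30.0
```

```bash
python3 -m inch '[[0,0,0,0,5],[0,0,0,0,5],[0,0,0,0,5],[0,0,0,0,5],[0,0,3,0,5],[0,0,6,0,5],[2,-2.5,6.5,0,5],[4,-5,6.5,0,5],[4,-5,6.5,0,5],[4,-5,6.5,0,5]]'; python3 -m inch '[[0,0,-1.5,0,5],[0,0,-3,0,5],[0,0,-5,0,5],[0,0,-5,0,1],[0,0,-5,0,0.5],[0,0,-5,0,0.5],[0,0,-5,0,0.5],[0,0,-5,0,0.5],[0,0,-5,0,0.5],[0,0,-5,0,0.5]]'; python3 -m inch '[[0,0,0,0,0.5],[0,0,0,0,0.5],[0,0,0,0,0.5],[0,0,0,0,0.5],[0,0,0,0,0.5]]'
```

```text
time_s: 6.52
position: [0.435, -0.3633, 0.1435]
tcp_rot: [[-0.606, 0.795, 0.001], [0.795, 0.606, -0.001], [-0.001, 0.0, -1.0]]
force: [-0.8, 1.0, -0.9]
opening: 0.568
grasp_force: 0.0
time_s: 7.35
position: [0.4342, -0.3629, 0.0939]
tcp_rot: [[-0.607, 0.795, 0.0], [0.795, 0.607, -0.001], [-0.001, -0.001, -1.0]]
force: [-5.8, -5.6, 1.7]
opening: 0.137
grasp_force: 4.6
time_s: 7.77
position: [0.4335, -0.3634, 0.0938]
tcp_rot: [[-0.607, 0.795, -0.001], [0.795, 0.607, -0.002], [-0.001, -0.002, -1.0]]
force: [-6.3, -2.8, 4.7]
opening: 0.108
grasp_force: 30.0
```

```bash
python3 -c "
import numpy as np
for t in range(0,97,6):
  a=np.deg2rad(t+15.95);s=(.1095-.1139*np.cos(a))*100;print(t,round(s*.607,1),round(-s*.795,1),round((.1139*np.sin(a)-.0313)*100,1))"
```

```text
0 -0.0 0.0 -0.0
6 0.2 -0.3 1.1
12 0.5 -0.7 2.2
18 0.9 -1.2 3.2
24 1.3 -1.8 4.2
30 1.8 -2.4 5.1
36 2.4 -3.1 5.8
42 3.0 -3.9 6.5
48 3.6 -4.7 7.1
54 4.3 -5.6 7.6
60 5.0 -6.5 7.9
66 5.7 -7.4 8.1
72 6.4 -8.4 8.3
78 7.1 -9.3 8.2
84 7.8 -10.3 8.1
90 8.5 -11.2 7.8
96 9.2 -12.1 7.4
```

```bash
python3 -m inch '[[0.1,-0.1,0.5,0,0.5],[0.2,-0.3,1.1,0,0.5],[0.5,-0.7,2.2,0,0.5],[0.9,-1.2,3.2,0,0.5],[1.3,-1.8,4.2,0,0.5],[1.3,-1.8,4.2,0,0.5]]'
```

```text
time_s: 8.27
position: [0.4458, -0.3794, 0.1358]
tcp_rot: [[-0.607, 0.795, -0.004], [0.795, 0.607, 0.004], [0.005, -0.001, -1.0]]
force: [-5.3, -0.3, 2.5]
opening: 0.113
grasp_force: 30.0
```

```bash
python3 -m inch '[[0.5,-0.6,0.9,0,0.5],[1.1,-1.3,1.6,0,0.5],[1.7,-2.1,2.3,0,0.5],[2.3,-2.9,2.9,0,0.5],[3,-3.8,3.4,0,0.5],[3.7,-4.7,3.7,0,0.5],[4.4,-5.6,3.9,0,0.5],[4.4,-5.6,3.9,0,0.5]]'
```

```text
time_s: 8.93
position: [0.4907, -0.4374, 0.1748]
tcp_rot: [[-0.607, 0.795, -0.002], [0.795, 0.607, -0.0], [0.001, -0.002, -1.0]]
force: [-5.2, -0.5, 5.4]
opening: 0.113
grasp_force: 30.0
```

```bash
python3 -m inch '[[0.7,-1,0.2,0,0.5],[1.4,-1.9,0.1,0,0.5],[2.1,-2.9,0,0,0.5],[2.8,-3.8,-0.3,0,0.5],[3.2,-4.4,-0.6,0,0.5],[3.2,-4.4,-0.6,0,0.5],[3.2,-4.4,-0.6,0,0.5]]'
python3 - <<'E'
from h import *
for n,b in(('scene',(270,100,410,230)),('top',(320,140,460,260))):
    c=cap(n);cv2.imwrite(f'pics/{n}3.png',crop(c['image'],*b,4))
E
```

```text
time_s: 9.52
position: [0.5239, -0.4806, 0.168]
tcp_rot: [[-0.606, 0.795, 0.002], [0.795, 0.606, -0.001], [-0.002, 0.001, -1.0]]
force: [-1.0, -1.4, 0.9]
opening: 0.107
grasp_force: 30.0
```

View pics/scene3.png

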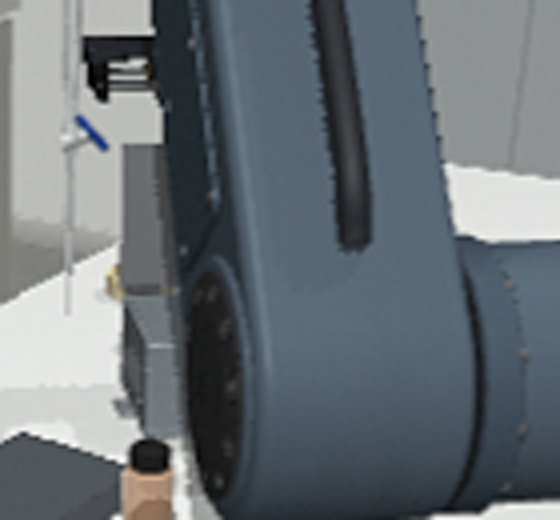

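The flap stands upright (its edge runs from (130,295) up to (130,145)). Next I release it, rise clear, move over the plate and look.

```bash
python3 -m inch '[[0,0,0,0,5],[0,0,0,0,5],[0,0,0,0,5],[0,0,0,0,5],[0,0,3,0,5],[0,0,6,0,5],[0,0,7.5,0,5],[-3,4,7.5,0,5],[-6,8,7.5,0,5],[-6.5,8.6,7.5,0,5]]'
python3 -m inch '[[-0,0,0,0,5],[0,0,0,0,5],[0,0,0,0,5]]'
python3 - <<'E'
from h import *
import pickle
c=cap('wrist');pickle.dump(c,open('w2.pkl','wb'));cv2.imwrite('pics/w2.png',cv2.convertScaleAbs(c['image'],alpha=1.4,beta=15))
E
```

```text
time_s: 10.45
position: [0.4559, -0.3908, 0.2432]
tcp_rot: [[-0.607, 0.795, -0.002], [0.795, 0.607, 0.003], [0.004, 0.0, -1.0]]
force: [0.5, 1.2, -0.1]
opening: 0.572
grasp_force: 0.0
time_s: 10.7
position: [0.459, -0.3954, 0.2439]
tcp_rot: [[-0.606, 0.795, 0.002], [0.795, 0.606, -0.002], [-0.003, 0.0, -1.0]]
force: [-0.8, -0.7, -0.6]
opening: 0.571
grasp_force: 0.0
```

View pics/w2.png

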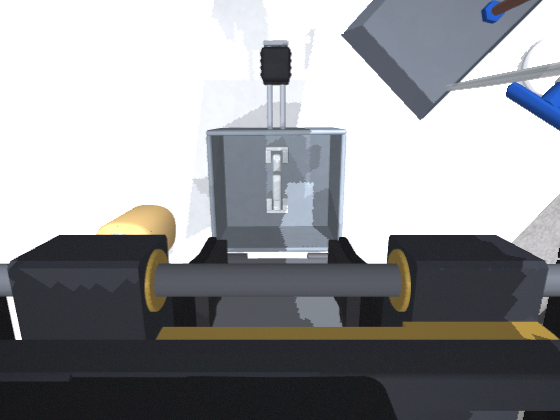

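The wrist view shows the box open: front rim corners at (208,131) and (346,130), the plate tab in its guide at about (277,150..212), and the cap pulled off at (276,65). I'll check the box pose against these.

```bash
python3 - <<'E'
from h import *
import pickle
c=pickle.load(open('w2.pkl','rb'))
L,R=onz(c,(208,130.5),.08),onz(c,(346,129.5),.08)
d=R-L;y=np.arctan2(d[1],d[0])-np.pi/2;ux=np.array([np.cos(y),np.sin(y)]);o=((L+R)/2)[:2]+.06*ux
print(np.linalg.norm(d),np.degrees(y),o)
g=cv2.cvtColor(c['image'],cv2.COLOR_BGR2GRAY)
for r in(165,175,185,195):print(r,g[r,262:294].tolist())
for X in(-.018,.008):print(proj(c,[*(o+ux*X),.076]))
E
```

```text
0.12635902361029977 -52.32365586373929 [ 0.46143685 -0.39753649]
165 [78, 80, 80, 85, 95, 95, 96, 98, 97, 98, 101, 119, 140, 142, 142, 142, 139, 123, 98, 81, 80, 81, 81, 81, 81, 80, 81, 81, 81, 81, 81, 81]
175 [80, 80, 78, 79, 84, 96, 97, 96, 96, 96, 101, 118, 135, 136, 136, 135, 131, 121, 96, 76, 80, 81, 81, 81, 80, 81, 81, 80, 79, 79, 79, 79]
185 [79, 79, 78, 79, 84, 97, 97, 96, 97, 96, 104, 128, 140, 144, 140, 139, 137, 131, 105, 76, 80, 80, 79, 79, 79, 92, 124, 124, 124, 124, 124, 124]
195 [77, 77, 78, 82, 90, 83, 81, 80, 80, 79, 85, 123, 141, 144, 140, 136, 132, 125, 104, 73, 76, 81, 81, 81, 86, 106, 122, 123, 124, 126, 125, 126]
[277.29804318 174.78534096]
[277.48590781 201.20695591]
```

```bash
python3 -m inch '[[0,0.1,-4,0,5],[0,0.1,-8,0,5],[0,0.1,-11,0,5],[0,0.1,-14,0,5],[0,0.1,-16,0,5],[0,0.1,-18,0,5],[0,0.1,-19.8,0,5],[0,0.1,-19.8,0,5],[0,0.1,-19.8,0,5]]'
python3 -m inch '[[0,0,0,0,0.3],[0,0,0,0,0.3],[0,0,0,0,0.3],[0,0,0,0,0.3],[0,0,0,0,0.3],[0,0,0,0,0.3],[0,0,0,0,0.3],[0,0,0,0,0.3],[0,0,0,0,0.3],[0,0,0,0,0.3]]'
python3 -m inch '[[0,0,0,0,0.3],[0,0,0,0,0.3],[0,0,0,0,0.3]]'
```

```text
time_s: 11.5
position: [0.4584, -0.3939, 0.0438]
tcp_rot: [[-0.606, 0.795, -0.001], [0.795, 0.606, 0.001], [0.002, -0.0, -1.0]]
force: [0.3, -0.1, 0.3]
opening: 0.574
grasp_force: 0.0
time_s: 12.33
position: [0.4582, -0.3935, 0.0454]
tcp_rot: [[-0.606, 0.795, 0.0], [0.795, 0.606, -0.0], [-0.0, -0.0, -1.0]]
force: [-0.6, -0.7, 3.0]
opening: 0.091
grasp_force: 30.0
time_s: 12.58
position: [0.4582, -0.3935, 0.0454]
tcp_rot: [[-0.606, 0.795, 0.0], [0.795, 0.606, -0.0], [-0.0, -0.0, -1.0]]
force: [0.5, 0.3, 3.9]
opening: 0.089
grasp_force: 30.0
```

```bash
python3 -m inch '[[0,0,0.6,0,0.3],[0,0,1.4,0,0.3],[0,0,2.4,0,0.3],[0,0,3.6,0,0.3],[0,0,5,0,0.3],[0,0,6.5,0,0.3],[0,0,8,0,0.3],[0,0,9.5,0,0.3],[0,0,11,0,0.3],[0,0,11,0,0.3]]'
python3 -m inch '[[0,0,0,0,0.3],[-2,2,0,0,0.3],[-4,4.5,0,0,0.3],[-6,7,0,0,0.3],[-8,9.5,0,0,0.3],[-9.5,12,0,0,0.3],[-9.5,14,0,0,0.3],[-9.5,14,0,0,0.3],[-9.5,14,0,0,0.3],[-9.5,14,0,0,0.3]]'
python3 - <<'E'
from h import *
import pickle
t=cap('top');s=cap('scene');pickle.dump((t,s),open('ts.pkl','wb'))
cv2.imwrite('pics/p.png',np.hstack([crop(s['image'],180,190,280,290,4),crop(t['image'],190,160,290,260,4)]))
E
```

```text
time_s: 13.42
position: [0.4598, -0.3953, 0.1595]
tcp_rot: [[-0.607, 0.795, 0.005], [0.795, 0.607, -0.006], [-0.008, 0.0, -1.0]]
force: [0.0, -0.9, -0.4]
opening: 0.093
grasp_force: 30.0
time_s: 14.25
position: [0.3639, -0.2545, 0.1551]
tcp_rot: [[-0.607, 0.795, 0.001], [0.795, 0.607, -0.001], [-0.002, -0.0, -1.0]]
force: [-0.2, 0.3, -0.8]
opening: 0.087
grasp_force: 30.0
```

View pics/p.png

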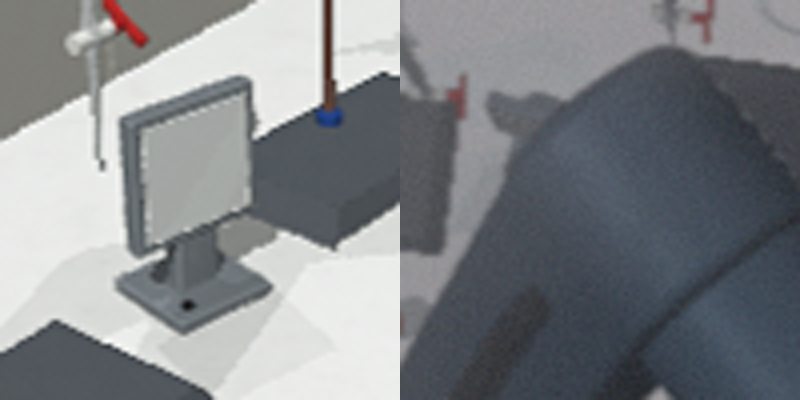

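The left crop shows the window corners at about (147,128), (243,92), (247,208) and (150,240). The arm hides the panel in the top view. I'll segment the window in the scene picture.

```bash
python3 - <<'E'
from h import *
import pickle
t,s=pickle.load(open('ts.pkl','rb'));K=8
im=crop(s['image'],205,205,250,260,K)
g=cv2.cvtColor(im,cv2.COLOR_BGR2GRAY);m=(g>150).astype(np.uint8)
lab=cv2.connectedComponents(m)[1];k=lab[int((248-205-22)*K),int((229-205)*K)];m=(lab==k).astype(np.uint8)
h=cv2.convexHull(max(cv2.findContours(m,0,1)[0],key=cv2.contourArea))
for e in(.03,.05,.08):
    q=cv2.approxPolyDP(h,e*cv2.arcLength(h,True),True)[:,0]
    if len(q)==4:break
q=(q+.5)/K-.5+[205,205];print(q.round(1).tolist())
q=q[np.argsort(q[:,0])];l=q[:2][np.argsort(q[:2,1])];r=q[2:][np.argsort(q[2:,1])]
for z,i in((.128,0),(.052,1)):
    A,B=onz(s,l[i],z),onz(s,r[i],z);d=A-B;print(z,A.round(4),B.round(4),np.linalg.norm(d),'yaw',np.degrees(np.arctan2(d[1],d[0]))-90,'mid',(A+B)/2)
ob=np.array([[0,.038,.128],[0,-.038,.128],[0,-.038,.052],[0,.038,.052]])
ip=np.array([l[0],r[0],r[1],l[1]])
ok,rv,tv=cv2.solvePnP(ob,ip,np.array(s['intrinsics']),None);R=np.array(s['rotation'])@cv2.Rodrigues(rv)[0]
p=np.array(s['rotation'])@tv[:,0]+s['xyz'];print('pnp',p+.09*R[:,2],R.round(3).tolist(),np.degrees(np.arctan2(R[1,0],R[0,0])))
E
```

```text
[[240.3, 213.1], [241.9, 239.9], [216.8, 250.3], [215.4, 222.1]]
0.128 [0.4917 0.1102 0.128 ] [0.472  0.0412 0.128 ] 0.0717072124556783 yaw -15.955502815752794 mid [0.48184764 0.07568143 0.128     ]
0.052 [0.4947 0.108  0.052 ] [0.4739 0.0357 0.052 ] 0.07527933948993978 yaw -16.094404494725325 mid [0.48430367 0.07188375 0.052     ]
pnp [0.50175254 0.0503153  0.0744097 ] [[0.961, 0.275, 0.009], [-0.275, 0.961, -0.003], [-0.01, 0.0, 1.0]] -15.984503798064528
```

```bash
python3 - <<'E'
from h import *
import pickle
t,s=pickle.load(open('ts.pkl','rb'))
print('b1',onz(s,(205,231),.12))
for z in(.2,.24,.28):print('tap1',z,onz(s,(206.5,190.5),z).round(3),onz(s,(216,201),z).round(3))
# top view taps px: crop right half: (455,95)->, (705,20)
for u in((455,80),(462,110),(690,20),(712,10)):
    p=(190+(u[0]-400)/4,160+u[1]/4);print(u,[onz(t,p,z).round(3).tolist() for z in(.2,.28)])
print(readout.read_state()['joint_positions'])
E
```

```text
b1 [0.4937272  0.14481339 0.12      ]
tap1 0.2 [0.513 0.109 0.2  ] [0.458 0.143 0.2  ]
tap1 0.24 [0.446 0.184 0.24 ] [0.398 0.214 0.24 ]
tap1 0.28 [0.38  0.259 0.28 ] [0.338 0.285 0.28 ]
(455, 80) [[0.496, 0.131, 0.2], [0.479, 0.121, 0.28]]
(462, 110) [[0.475, 0.125, 0.2], [0.458, 0.115, 0.28]]
(690, 20) [[0.545, -0.035, 0.2], [0.525, -0.036, 0.28]]
(712, 10) [[0.553, -0.05, 0.2], [0.533, -0.051, 0.28]]
[-4.94598923e+01  2.29255409e+01  1.11353704e+02 -1.05699120e-02
  4.56330203e+01 -8.67664063e+01]
```

```bash
python3 -m inch '[[0.2,3,0,-6,0.3],[0.4,6.5,0,-12,0.3],[0.8,10,0,-18,0.3],[1.2,13.5,0,-25,0.3],[1.6,17,0,-32,0.3],[2,20.5,0,-39,0.3],[2.2,24,0,-46,0.3],[2.4,27,0,-52,0.3],[2.4,29,0,-56,0.3],[2.4,29.5,0,-56,0.3]]'
python3 -m inch '[[0,0,0,0,0.3],[0,0,0,0,0.3],[0,0,0,0,0.3]]'
```

```text
time_s: 15.18
position: [0.3875, 0.044, 0.1551]
tcp_rot: [[0.322, 0.947, 0.0], [0.947, -0.322, 0.001], [0.001, -0.0, -1.0]]
force: [0.1, -0.5, -0.9]
opening: 0.087
grasp_force: 30.0
time_s: 15.43
position: [0.388, 0.0407, 0.1552]
tcp_rot: [[0.32, 0.947, 0.001], [0.947, -0.32, -0.0], [-0.0, 0.001, -1.0]]
force: [0.2, 0.5, -0.9]
opening: 0.092
grasp_force: 30.0
```

```bash
python3 -m inch '[[0.3,0.6,-0.8,0,0.3],[0.6,1.2,-1.6,0,0.3],[0.8,1.8,-2.4,0,0.3],[1.0,2.4,-3.2,0,0.3],[1.2,3,-4,0,0.3],[1.4,3.6,-4.6,0,0.3],[1.6,4.1,-5,0,0.3],[1.7,4.3,-5,0,0.3],[1.7,4.3,-5,0,0.3],[1.7,4.3,-5,0,0.3]]'
python3 -m inch '[[0,0,0,0,0.3],[0,0,0,0,0.3],[0,0,0,0,0.3]]'
python3 - <<'E'
from h import *
s=cap('scene');w=cap('wrist')
cv2.imwrite('pics/f.png',np.hstack([crop(s['image'],165,170,295,270,3),crop(w['image'],100,50,460,320,1.11)[:300]]))
P=np.array(readout.read_state()['position']);u=np.array([.946,-.324,0])
for z in(.068,.112):print([proj(s,[*(P+u*x*0+np.array([.324,.946,0])*e)[:2],z]).round(1).tolist() for x in(0,) for e in(.03,-.03)])
E
```

```text
time_s: 16.27
position: [0.4044, 0.0847, 0.1053]
tcp_rot: [[0.319, 0.948, 0.0], [0.948, -0.319, -0.0], [-0.0, 0.0, -1.0]]
force: [0.7, 0.1, -0.7]
opening: 0.09
grasp_force: 30.0
time_s: 16.52
position: [0.4043, 0.0844, 0.1055]
tcp_rot: [[0.32, 0.947, 0.001], [0.947, -0.32, -0.0], [0.0, 0.001, -1.0]]
force: [0.6, -0.4, -0.6]
opening: 0.094
grasp_force: 30.0
[[243.4, 254.8], [264.5, 246.3]]
[[242.9, 237.4], [264.4, 229.4]]
```

View pics/f.png

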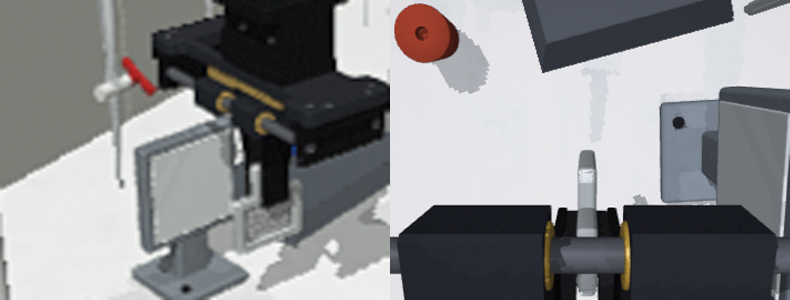

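The scene crop shows the plate upright, with its bottom corners at (245,253) and (265,247) px, within 2 px of the prediction. The wrist crop shows the plate parallel to the panel foot's edge (column 662), clear of everything. I'll close the distance by a small, safe amount, settle and hand in.

```bash
python3 -m inch '[[0.3,0,0,0,0.3],[0.6,0,0,1,0.3],[0.9,0.1,0,2,0.3],[0.9,0.1,0,2,0.3],[0.9,0.1,0,2,0.3],[0.9,0.1,0,2,0.3],[0.9,0.1,0,2,0.3],[0.9,0.1,0,2,0.3],[0.9,0.1,0,2,0.3],[0.9,0.1,0,2,0.3]]'
python3 -c "
from rig import bot
print(bot.hand_in())"
```

```text
time_s: 17.45
position: [0.4131, 0.0856, 0.1052]
tcp_rot: [[0.287, 0.958, -0.0], [0.958, -0.287, 0.0], [-0.0, -0.0, -1.0]]
force: [-0.3, -0.4, -0.4]
opening: 0.089
grasp_force: 30.0
the job is handed in; nothing more can be done
None
```

I handed the job in at 17.5 s with the plate held upright about 7 cm in front of the window, square to it within about 1° and touching nothing; the cap is pulled off about 28 mm, the flap stands open, and I saw no contact with the loose items, but the hand-in gave no verdict.

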